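# Close and bolt a loaded drilling jig

### The arm

A 6-joint arm with a two-finger parallel gripper is mounted at the origin on the work surface; the furniture and walls round the work are solid. World frame = base frame: x ahead of the robot, y to its left, z up, the work surface at z = 0. Lengths are in m, angles in rad, forces in N, time in s.
With the tool pointing down it reaches from about 0.35 to 0.775 m from the base axis. Payload 7.3 kg.
Tool frame: the origin (TCP) lies at the very end of the fingers, on their centre line; the grasp point (between the pads) lies 19 mm behind it; z points along the fingers, y is the line along which they close (so a half turn about z gives the same grasp; the last joint's range is limited). The gripper opens to 92 mm and grips with 3 to 60 N. Pads are 19 mm wide; open, the fingers measure 130 mm over their backs; the gripper's body (75 mm by 190 mm) begins 47 mm behind the grasp point.
Start: joints at [-1.291, 0.342, 1.524, -0, 1.275, -0.146], TCP at [0.217, -0.478, 0.227] pointing down, gripper open.
Joint ranges: [-2.53, 2.53], [-0.77, 2.02], [0.04, 2.7], [-1, 4.14], [0.28, 2.66], [-3.11, 3.11]. Speed limits (rad/s): [2.57, 2.57, 3.14, 3.14, 3.14, 3.14].

### API

Orientations are given as a unit quaternion [w, x, y, z].
In Python, from workcell import r gives the robot as it stands.
- The arm moves only by the shell command python3 jog.py 'ROWS' [OPENING] [FORCE]. ROWS is a JSON list that holds a single list of rows (three levels of brackets), with 1 to 5 rows, each of 6 numbers: dx, dy, dz in m, then a rotation vector rx, ry, rz in rad; each row shifts and turns the commanded pose from where the row before left it, along the tool's axes as they then stand; what a row does not reach is not made up. A row lasts 1/10 s, in which the tool goes at most 0.05 m and 0.15 rad, less where a joint would pass 70% of its speed; a pose out of reach is approached as far as the arm can. OPENING is the opening from 0.0 (shut) to 1.0 (fully open), set as the command begins (- or left out keeps the last). The fingers move at their own pace and stop on an object; FORCE is the grip in N (left out, the last holds). Time passes only in rows, so rows that do not move let the fingers close. It prints the time, the measured TCP pose, the force, the opening and the grip force at its end. Input that does not fit is refused with a message, and nothing moves.
- r.read_state(): the state, without advancing time (a new reading comes with each control period).
- r.get_image(name): name is "side" or "top"; returns the picture (384x512x3 uint8, red, green, blue); there is no depth.
- r.calibration(name): a dict with "intrinsics" (3x3 intrinsics, pixels), "camera_from_world" (4x4, takes a point from world to camera coordinates). Camera axes: x right, y up, looking along -z (the intrinsics and any distortion apply to the point x, -y, -z); pixel columns grow to the right and rows downward; lengths in m; the calibration is good to about 2 mm. A picture is of the moment at which its call begins. calibration takes no time and is no camera call.
- r.hand_in(): hands the job in; it is judged then, once.
The state is a dict: "time_s": time; "joint_positions": joint angles; "qd": joint speeds; "joint_efforts": joint torques, N m; "ee_pos": TCP position; "eef_rot": TCP orientation; "ft_force": force on the tool from outside, world axes, zero at the start; "wrist_torque": the same for the moment, N m; "grip_width": opening from 0.0 (shut) to 1.0 (fully open); "grasp_force": force on a finger pad.
Only numpy, scipy, OpenCV 4.12 (cv2) and the standard library are available. Lean on these libraries where they do the work, as an engineer would, in place of code of your own. Each camera call takes 0.05 s, during which the arm holds its last target. There are 200 camera calls.

### The job

The drilling jig on the table has a brass bush in its nest; close it ready for drilling. Its sliding bolt has been left shot and is in the way, so push the bolt back clear, push the raised leaf over until it lies fully down above the bush, then push the bolt fully home over the leaf's tongue. Only push with the fingertips: grip or lift nothing, leave the bush seated in its nest, and do not disturb the loose things round the jig.

Things in the scene. Friction and masses are not known exactly. Their poses are not given: they have to be found in the camera images.
- jig: the drilling jig, a heavy steel fixture that does not move. Origin: on the table under the centre of the nest (round recess holding the bush); z up; hinge of the leaf at its +y end, bolt at its -y end. In its frame, mm: base plate x +-55, y -134 to 72, 12 thick; nest block 46 x 46, top at z 30; two thin rest posts at x +-26, y -29.5, up to z 54
- bolt_housing (a point): centre of the flat top of the block that guides the bolt, jig frame (0, -98, 79) mm, axes as the jig's; the top is 40 (x) by 58 (y) mm, small screw heads on it rise 2.5 mm
- nest (a point): centre of the floor of the nest's recess (33.5 mm across, 7 mm deep), jig frame (0, 0, 23) mm; axes as the jig's
- leaf_hinge (a point): middle of the leaf's hinge axis, jig frame (0, 55, 59) mm; axes as the jig's; the axis is the jig's x
- leaf (a joint): angle of the aluminium leaf, rad: 0 = fully down on its stop, level above the bush; pi/2 = upright; 1.95 = leaning back on its stop. At 0 it runs from the hinge to the jig's -y, upper face at z 64 mm of the jig. Stiff hinge (0.25 N m of friction): the leaf stays at any angle and must be pushed all the way, about 3 to 5 N near its end
- leaf_face (a point): point on the leaf's outer face (upper when closed), on its centre line, 90 mm from the hinge axis; its z points out of the face, its -y to the free end. Leaf: 10 mm thick, axis at mid thickness; plate 64 mm wide to 92 mm from the axis, then a tongue 28 mm wide to 108 mm. A drill bush 29 mm across stands 4 mm proud of this face, centred 55 mm from the axis
- bolt (a joint): travel of the flat steel bolt along the jig's +y, m: 0 = fully withdrawn, 0.026 = fully home (stops at both ends). Home, its nose lies 12 mm over the leaf's tongue, 2 mm above it; below 0.014 it is clear of the tongue. If shot, it blocks the leaf from closing. 2 N of friction; it stays where it is left
- bolt_knob (a point): on the axis of the bolt's knob, an upright steel button 14 mm across that stands 21 mm above the housing's top; this point is 10 mm below the knob's top, at jig frame (0, -112 + 1000 q, 90) mm for bolt value q in m. Push its side towards the jig's -y to withdraw the bolt, towards +y to shoot it
- bush: the brass bush in the nest, flange (32 mm) down, 29 mm tall, its top at z 52 in the jig frame; loose. Origin: centre of its upper end face; its own z axis points down. Must stay seated
- bush_spare_a: spare brass bush, loose, standing on the table beside the jig on its -x side, flange (32 mm) up, 29 mm tall; origin at the centre of its underside
- bush_spare_b: another spare brass bush like it
- hex_key: black hex key, 88 x 33 x 7 mm, loose, on the table beside the jig on its +x side; origin at the centre of its underside
- spanner: small ring and open spanner, 186 x 26 x 9 mm, loose, lying on the table to the robot's left
- castor_black: black castor lying on its side, 84 x 50 x 33 mm, loose, near the right edge of the table
- insulating_tape: roll of black tape, 55 mm across, 19 mm high, loose, near the right edge of the table
- tape_measure: tape measure, 82 x 32 x 65 mm, loose, near the right edge of the table

How it is judged:
On the way, in this order (a step that is already met when the one before it is completed fails the run):
1. the bolt is pushed back clear of the tongue while the leaf still stands open (value of joint bolt below 0.014 m and value of joint leaf above 0.3 rad), for 0.1 s.
2. the leaf is pushed fully down, the bolt still back (value of joint leaf below 0.025 rad and value of joint bolt below 0.016 m), for 0.2 s.
3. the bolt is pushed fully home over the tongue (value of joint bolt above 0.023 m and value of joint leaf below 0.025 rad), for 0.2 s.
At the end, for the whole second after the job is handed in: The leaf is down within 0.025 rad, the bolt is within 3 mm of fully home, and the bush is at rest, upright and seated in its nest (within 3 mm of its centre, not more than 1.5 mm proud) (all of step 3 and horizontal distance between bush and nest below 0.003 m and z of bush in the frame of nest below 0.0305 m and angle between bush's own z axis and vertical above 3.04 rad and linear speed of bush below 0.01 m/s); the robot touches nothing.
It fails at once if the bush in the nest is lifted or knocked out of it (z of bush in the frame of nest above 0.035 m or distance of bush from where it was at the start of the episode above 0.01 m).
It fails at once if a spare bush is lifted, knocked over or pushed away (height (world z) of any of bush_spare_a, bush_spare_b above 0.01 m or distance of any of bush_spare_a, bush_spare_b from where it was at the start of the episode above 0.02 m).
It fails at once if another loose thing is lifted or pushed away (distance of any of hex_key, spanner, castor_black, insulating_tape, tape_measure from where it was at the start of the episode above 0.03 m).
It also fails if it takes over 51 s, if anything falls off the work surface, if the arm or the gripper's body presses on something with over 40 N, if the wrist force passes 120 N, or if a joint passes its speed limit or range.

## Working session

There is one attempt and no reset: what is moved stays moved. The work goes in short steps, Python scripts to look and compute and a shell command to move; the robot and the scene stay as the last step left them, time stands still between calls to the robot, and variables do not carry over. Pictures are saved under pics/ and viewed, at most 10 in all, crops included, and the job is handed in when it is done.

```bash
ls; mkdir -p pics
python3 - <<'E'
from workcell import r
import cv2,numpy as np
for n in("side","top"):
    cv2.imwrite(f"pics/{n}0.png",cv2.resize(r.get_image(n)[:,:,::-1],(800,600),interpolation=cv2.INTER_CUBIC))
    c=r.calibration(n);print(n,{k:np.round(v,4).tolist() if hasattr(v,'__len__') and not isinstance(v,str) else v for k,v in c.items()})
print(r.read_state())
E
```

```text
jog.py
pics
workcell.py
side {'intrinsics': [[356.5854, 0.0, 259.7909], [0.0, 356.5854, 193.5512], [0.0, 0.0, 1.0]], 'camera_from_world': [[0.989, -0.146, -0.0218, -0.5443], [0.1096, 0.6274, 0.7709, -0.1155], [-0.0989, -0.7649, 0.6365, -0.9361], [0.0, 0.0, 0.0, 1.0]]}
top {'intrinsics': [[404.6737, 0.0, 252.5827], [0.0, 404.6737, 194.112], [0.0, 0.0, 1.0]], 'camera_from_world': [[0.0133, -0.9999, 0.0061, -0.0213], [0.9955, 0.0138, 0.0936, -0.5252], [-0.0936, 0.0048, 0.9956, -1.1355], [0.0, 0.0, 0.0, 1.0]]}
{'time_s': 0.1, 'joint_positions': array([-1.29098734e+00,  3.42624429e-01,  1.52488765e+00,  1.24566965e-06,
        1.27538812e+00, -1.46042874e-01]), 'qd': array([-0.00025206, -0.00184595, -0.00235363, -0.00041885,  0.00018684,
        0.00128843]), 'joint_efforts': array([ 1.82896631e-03, -4.32006061e+01, -2.44694799e+01,  7.18412292e-02,
        5.26040629e-02, -4.29266777e-05]), 'ee_pos': array([ 0.2167799 , -0.47777663,  0.22614112]), 'eef_rot': array([-6.52349409e-04,  9.77416619e-01,  2.11320432e-01, -4.30992269e-05]), 'ft_force': array([-0.48904118, -0.09441703,  0.36722727]), 'wrist_torque': array([0.04246852, 0.0614667 , 0.01975743]), 'grasp_force': 0.0, 'grip_width': 0.9966200640730725}
```

View pics/side0.png

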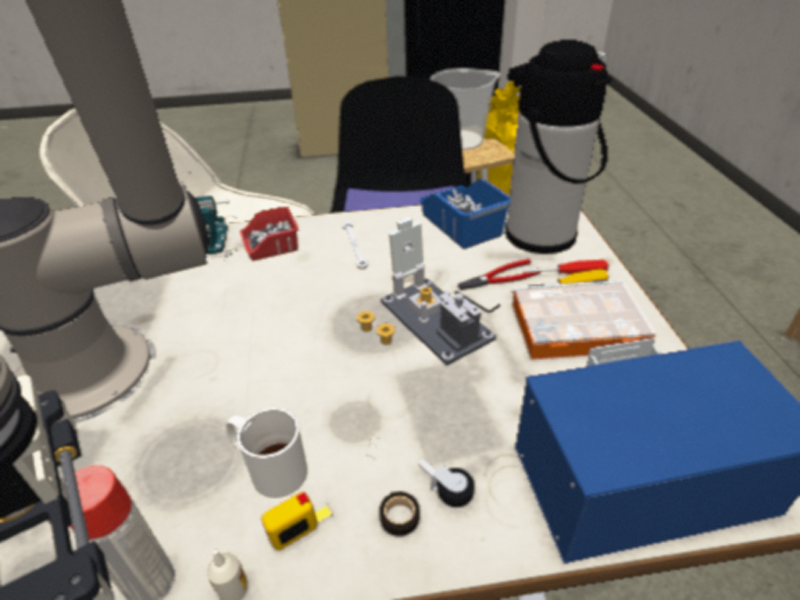

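View pics/top0.png

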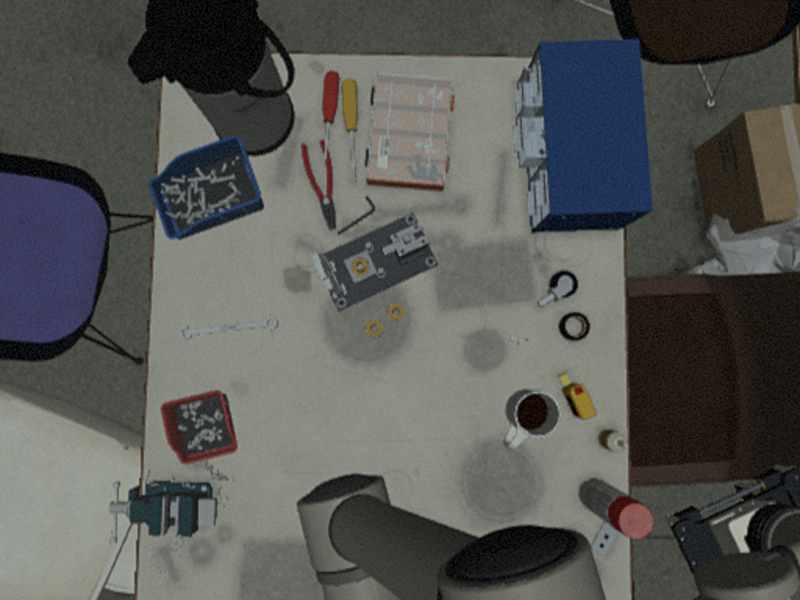

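The scene shows the jig near top-view px (375,262) of 800, with its hinge to the left (world +y) and its bolt to the right. The spares are at (374,327) and (395,311), and the hex key is at (357,215). I'll enlarge the jig in both views.

Run:
```python
from workcell import r
import cv2,numpy as np
def crop(n,x0,y0,w,h,s):
    im=np.mean([r.get_image(n).astype(float) for _ in range(2)],0).astype(np.uint8)[y0:y0+h,x0:x0+w,::-1]
    im=cv2.resize(im,None,fx=s,fy=s,interpolation=cv2.INTER_CUBIC)
    for i in range(0,w,10): cv2.putText(im,str(x0+i),(i*s,8),0,.3,(0,255,255),1);cv2.line(im,(i*s,10),(i*s,14),(0,255,255),1)
    for i in range(0,h,10): cv2.putText(im,str(y0+i),(0,i*s+4),0,.3,(0,255,255),1)
    cv2.imwrite(f"pics/{n}1.png",im)
crop("top",190,125,100,75,8)
crop("side",220,135,110,80,7)
```

```text
(no output)
```

View pics/top1.png

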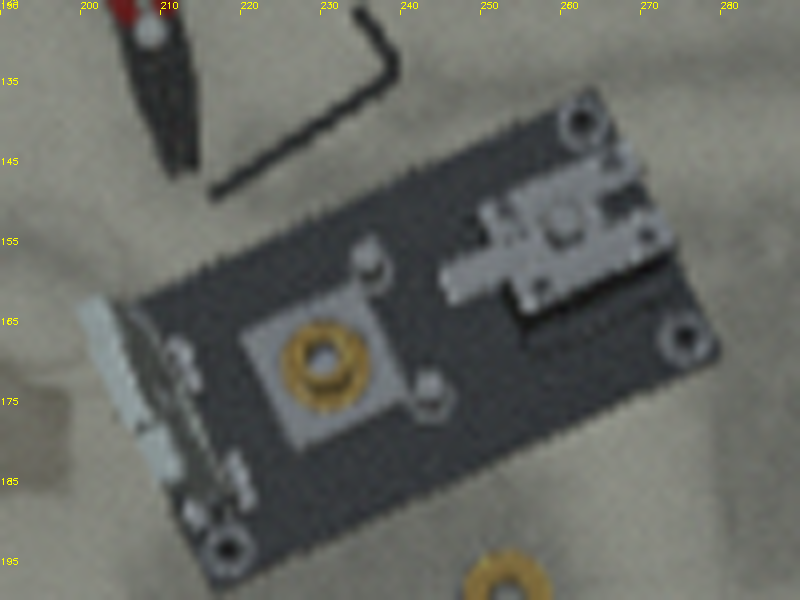

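View pics/side1.png

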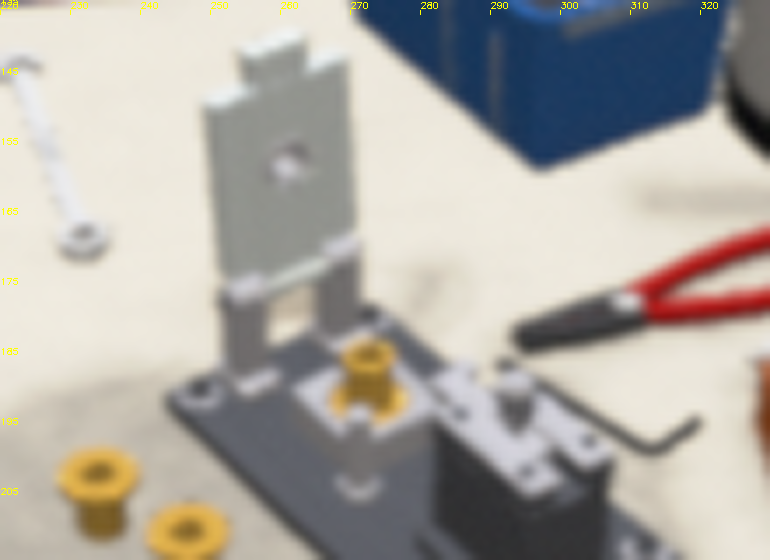

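```bash
cat > h.py <<'E'
from workcell import r
import numpy as np
from scipy.spatial.transform import Rotation as R
C={n:r.calibration(n) for n in("side","top")}
def proj(n,P):
    M=np.array(C[n]["camera_from_world"]);K=np.array(C[n]["intrinsics"])
    p=M[:3,:3]@P+M[:3,3];p=p*[1,-1,-1];u=K@p;return u[:2]/u[2]
def jw(v,P): # jig mm->world
    c,s=np.cos(v[2]),np.sin(v[2]);P=np.array(P)/1000
    return np.array([v[0]+c*P[0]-s*P[1],v[1]+s*P[0]+c*P[1],P[2]])
def leaf(a,d,n=0,x=0): # jig mm
    return np.array([x,55-d*np.cos(a)+n*np.sin(a),59+d*np.sin(a)+n*np.cos(a)])
E
python3 - <<'E'
from h import *
from scipy.optimize import least_squares as L
t=lambda X,Y:(190+X/8,125+Y/8); s=lambda X,Y:(220+X/7,135+Y/7)
F=[("top",t(592,88),(55,-134,12)),("top",t(718,352),(-55,-134,12)),("top",t(220,590),(-55,72,12)),
("top",t(370,250),(26,-29.5,54)),("top",t(430,385),(-26,-29.5,54)),("top",t(325,362),(0,0,52)),
("top",t(530,312),(-20,-69,79)),("top",t(485,205),(20,-69,79)),
("side",s(368,355),(0,0,52)),("side",s(165,402),(-55,72,12)),("side",s(358,415),(-26,-29.5,54))]
def res(v):
    o=[proj(n,jw(v,P))-p for n,p,P in F]
    o.append(proj("top",jw(v,(0,-112+v[4],100)))-t(567,212))
    o.append(proj("side",jw(v,(0,-112+v[4],100)))-s(517,380))
    for p,x in((s(210,113),-32),(s(348,70),32)): o.append(proj("side",jw(v,leaf(v[3],92,-5,x)))-p)
    return np.ravel(o)
f=L(res,[.6,0,.3,1.7,20],x_scale=[.01,.01,.1,.1,5],loss="soft_l1");print(f.x.round(4));print(res(f.x).reshape(-1,2).round(1).tolist())
v=f.x
for P in[(0,0,0),(0,-112+v[4],90),leaf(v[3],90,5),leaf(v[3],108,0)]:print(jw(v,P).round(4))
E
```

```text
[ 0.5927  0.0487  0.4563  1.6169 18.7208]
[[0.6, -0.9], [1.1, -0.4], [-0.7, 0.0], [-0.1, 0.0], [0.3, -0.3], [-0.0, -1.2], [-0.3, -0.6], [-0.9, -0.1], [-0.8, 0.7], [-1.3, -0.8], [-0.7, 0.5], [0.1, 0.2], [-0.5, 0.7], [0.3, 0.5], [-0.1, -0.9]]
[0.5927 0.0487 0.    ]
[ 0.6338 -0.035   0.09  ]
[0.5645 0.1063 0.1487]
[0.5663 0.1025 0.1669]
```

The fit is consistent at 1 px or better. Jig is at (0.593, 0.049), yaw 0.456, leaf about 1.62 rad, bolt about 19 mm. I'll shut the fingers, raise, and turn so that tool x = jig +y and tool y = jig +x.

```bash
cat >> h.py <<'E'
V=[.5927,.0487,.4563]
def where(*tg):
    s=r.read_state();p=s["ee_pos"];T=R.from_quat(np.array(s["eef_rot"])[[1,2,3,0]])
    J=R.from_euler("z",V[2]);j=J.inv().apply(p-[V[0],V[1],0])*1000
    D=R.from_matrix(np.array([[0,1,0],[1,0,0],[0,0,-1.]]).T);D=J*D
    print("t",round(s["time_s"],2),"jig mm",j.round(1),"F jig",J.inv().apply(s["ft_force"]).round(1),"rot err(tool)",(T.inv()*D).as_rotvec().round(3))
    for g in tg: print("to",g,"tool",T.inv().apply(jw(V,g)-p).round(4))
E
python3 jog.py '[[[0,0,-0.03,0,0,-0.14],[0,0,-0.03,0,0,-0.15],[0,0,0,0,0,-0.15],[0,0,0,0,0,-0.15],[0,0,0,0,0,-0.15]]]' 0.0 10
python3 jog.py '[[[0,0,0,0,0,-0.15],[0,0,0,0,0,-0.15],[0,0,0,0,0,-0.15],[0,0,0,0,0,-0.15],[0,0,0,0,0,-0.15]]]'
python3 -c "
from h import *
where((0,-62,180))"
```

```text
time_s: 0.8
ee_pos: [0.2169, -0.4781, 0.2869]
eef_rot: [0.0, 0.833, 0.553, -0.0]
ft_force: [0.5, -0.8, -0.1]
grip_width: 0.619
grasp_force: 0.0
time_s: 1.3
ee_pos: [0.2169, -0.4781, 0.2866]
eef_rot: [-0.0, 0.573, 0.82, 0.0]
ft_force: [-0.1, -0.2, 0.2]
grip_width: 0.176
grasp_force: 0.0
t 1.3 jig mm [-569.5 -307.3  286.6] F jig [-0.1 -0.1  0.2] rot err(tool) [ 0.    -0.    -0.105]
to (0, -62, 180) tool [0.3037 0.5406 0.1067]
```

```bash
python3 jog.py '[[[0,0,0,0,0,-0.105],[0.02,0.045,0,0,0,0],[0.02,0.045,0,0,0,0],[0.02,0.045,0,0,0,0],[0.02,0.045,0,0,0,0]]]' >/dev/null
python3 jog.py '[[[0.02,0.045,0,0,0,0],[0.02,0.045,0,0,0,0],[0.02,0.045,0,0,0,0],[0.02,0.045,0,0,0,0],[0.02,0.045,0,0,0,0]]]' >/dev/null
python3 jog.py '[[[0.02,0.045,0.02,0,0,0],[0.02,0.045,0.03,0,0,0],[0.02,0.045,0.03,0,0,0],[0,0.02,0.03,0,0,0],[0,0,0,0,0,0]]]'
python3 -c "
from h import *
where((0,-62,89))"
```

```text
time_s: 2.8
ee_pos: [0.6055, -0.0284, 0.1808]
eef_rot: [-0.004, 0.53, 0.848, -0.001]
ft_force: [-0.5, -1.1, -1.7]
grip_width: 0.002
grasp_force: 0.0
t 2.8 jig mm [-22.5 -74.9 180.8] F jig [-0.9 -0.7 -1.7] rot err(tool) [-0.007 -0.005 -0.003]
to (0, -62, 89) tool [0.0125 0.023  0.0917]
```

```bash
python3 jog.py '[[[0.007,0.012,0.02,0,0,0],[0.006,0.011,0.02,0,0,0],[0,0,0.025,0,0,0],[0,0,0.026,0,0,0],[0,0,0,0,0,0]]]'
python3 - <<'E'
from h import *
import cv2
where((0,-95,89))
a=r.get_image("side")[120:220,220:330,::-1]; b=r.get_image("top")[125:225,190:300,::-1]
cv2.imwrite("pics/c2.png",cv2.resize(np.hstack([a,b]),None,fx=3.6,fy=3.6,interpolation=cv2.INTER_CUBIC))
E
```

```text
time_s: 3.3
ee_pos: [0.6191, -0.0096, 0.0927]
eef_rot: [-0.003, 0.532, 0.847, -0.001]
ft_force: [0.2, 0.7, -0.9]
grip_width: 0.004
grasp_force: 0.0
t 3.3 jig mm [ -2.  -64.   92.7] F jig [ 0.5  0.6 -0.9] rot err(tool) [-0.005 -0.003 -0.007]
to (0, -95, 89) tool [-0.031   0.0022  0.0036]
```

View pics/c2.png

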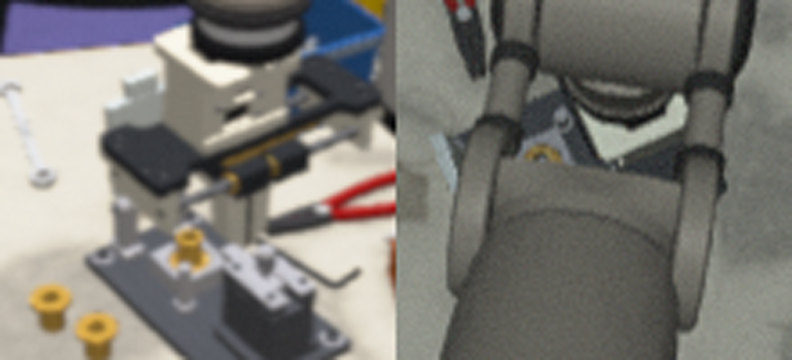

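The fingertips stand just behind the knob, on its leaf side (left panel about (258,225)), and nothing else is touched. Now I'll push the bolt back.

```bash
python3 jog.py '[[[-0.006,0.002,0.003,0,0,0],[-0.006,0,0,0,0,0],[-0.006,0,0,0,0,0],[-0.005,0,0,0,0,0]]]'
python3 -c "
from h import *
where()"
python3 jog.py '[[[-0.004,0,0,0,0,0],[-0.003,0,0,0,0,0],[0,0,0,0,0,0]]]'
python3 -c "
from h import *
where()"
```

```text
time_s: 3.8
ee_pos: [0.6338, -0.0293, 0.0927]
eef_rot: [0.001, 0.532, 0.847, 0.0]
ft_force: [-0.0, 1.9, 1.6]
grip_width: 0.008
grasp_force: 1.1
t 3.8 jig mm [  2.5 -88.2  92.7] F jig [0.9 1.8 1.6] rot err(tool) [ 0.001  0.001 -0.007]
time_s: 4.1
ee_pos: [0.6356, -0.0335, 0.092]
eef_rot: [-0.002, 0.532, 0.847, 0.001]
ft_force: [-3.3, 8.5, 5.2]
grip_width: 0.008
grasp_force: 4.5
t 4.1 jig mm [  2.3 -92.7  92. ] F jig [0.8 9.1 5.2] rot err(tool) [-0.001 -0.004 -0.006]
```

The force rose from the 2 N friction to 9 N at jig y −92.7, so the bolt is on its back stop. Next: back off, rise, and go behind the leaf.

```bash
python3 jog.py '[[[0.008,0,0,0,0,0],[0,0,-0.03,0,0,0],[0,0,-0.05,0,0,0],[0,0,-0.05,0,0,0],[0.03,0,0,0,0,0]]]'
python3 jog.py '[[[0.05,0,0,0,0,0],[0.05,0,0,0,0,0],[0.045,0,0,0,0,0],[0,0,0,0,0,0]]]'
python3 - <<'E'
from h import *
import cv2
where((0,88,140))
a=r.get_image("side")[110:210,210:320,::-1]; b=r.get_image("top")[125:225,190:300,::-1]
cv2.imwrite("pics/c3.png",cv2.resize(np.hstack([a,b]),None,fx=3.6,fy=3.6,interpolation=cv2.INTER_CUBIC))
E
```

```text
time_s: 4.6
ee_pos: [0.6241, -0.004, 0.2296]
eef_rot: [0.007, 0.533, 0.846, 0.002]
ft_force: [-0.1, 0.7, -0.3]
grip_width: 0.007
grasp_force: 0.0
time_s: 5.0
ee_pos: [0.5543, 0.1339, 0.2222]
eef_rot: [-0.0, 0.529, 0.848, 0.0]
ft_force: [0.5, -0.5, 0.4]
grip_width: 0.003
grasp_force: 0.0
t 5.0 jig mm [  3.1  93.4 222.2] F jig [ 0.2 -0.7  0.4] rot err(tool) [-0.    -0.001 -0.001]
to (0, 88, 140) tool [-0.0055 -0.0031  0.0822]
```

View pics/c3.png

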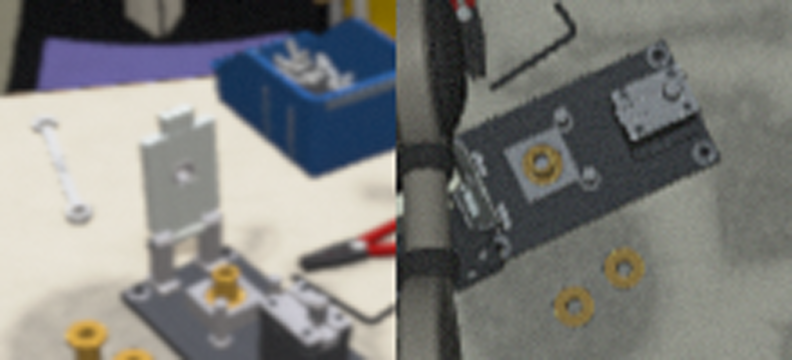

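The bolt nose is now flush in the housing (right panel (615,100)), so it is clear, and the leaf still stands. I'll descend behind the leaf and push in an arc.

```bash
python3 jog.py '[[[0,-0.003,0.03,0,0,0],[-0.003,0,0.03,0,0,0],[-0.003,0,0.016,0,0,0],[-0.008,0,0,0,0,0],[-0.007,0,0,0,0,0]]]' >/dev/null
python3 -c "
from h import *
where((0,54.8,144.6))"
```

```text
t 5.6 jig mm [-1.000e-01  6.620e+01  1.456e+02] F jig [-1.4  2.9 -1.1] rot err(tool) [-0.001 -0.001 -0.008]
to (0, 54.8, 144.6) tool [-0.0114  0.0002  0.001 ]
```

```bash
python3 jog.py '[[[-0.006,0,0.001,0,0,0],[-0.006,0,0,0,0,0],[-0.009,0,0.001,0,0,0],[-0.008,0,0.002,0,0,0],[-0.008,0,0.003,0,0,0]]]' >/dev/null
python3 -c "
from h import *
where((0,21.2,135.7),(0,5.4,127))"
```

```text
t 6.1 jig mm [  0.4  29.7 139.1] F jig [ 0.7  1.8 -0.9] rot err(tool) [ 0.001  0.001 -0.006]
to (0, 21.2, 135.7) tool [-0.0085 -0.0003  0.0035]
to (0, 5.4, 127) tool [-0.0243 -0.0002  0.0122]
```

```bash
python3 jog.py '[[[-0.008,0,0.003,0,0,0],[-0.008,0,0.004,0,0,0],[-0.008,0,0.005,0,0,0],[-0.007,0,0.006,0,0,0],[-0.007,0,0.006,0,0,0]]]' >/dev/null
python3 -c "
from h import *
where((0,-8.6,115.1),(0,-20.1,100.2))"
```

```text
t 6.6 jig mm [ -0.3  -8.1 114.2] F jig [0.4 1.9 1.2] rot err(tool) [-0.     0.    -0.006]
to (0, -8.6, 115.1) tool [-0.0005  0.0003 -0.0009]
to (0, -20.1, 100.2) tool [-0.012   0.0004  0.014 ]
```

```bash
python3 jog.py '[[[-0.006,0,0.007,0,0,0],[-0.006,0,0.007,0,0,0],[-0.005,0,0.008,0,0,0],[-0.004,0,0.009,0,0,0],[-0.002,0,0.006,0,0,0]]]' >/dev/null
python3 -c "
from h import *
where((0,-32.5,64))"
```

```text
t 7.1 jig mm [ -0.5 -30.9  76.9] F jig [-0.5  2.   1.4] rot err(tool) [-0.     0.    -0.007]
to (0, -32.5, 64) tool [-0.0016  0.0005  0.0129]
```

```bash
python3 jog.py '[[[-0.001,0,0.006,0,0,0],[0,0,0.005,0,0,0],[0,0,0.003,0,0,0],[0,0,0,0,0,0]]]' >/dev/null
python3 -c "
from h import *
where()"
python3 jog.py '[[[0,0,0.002,0,0,0],[0,0,0.001,0,0,0],[0,0,0,0,0,0],[0,0,0,0,0,0]]]' >/dev/null
python3 -c "
from h import *
where()"
```

```text
t 7.5 jig mm [ -0.3 -31.7  64.2] F jig [-1.6 -0.9  1.7] rot err(tool) [ 0.     0.001 -0.006]
t 7.9 jig mm [ -0.2 -31.8  63.8] F jig [-7.1  1.5 19.6] rot err(tool) [ 0.002  0.002 -0.006]
```

At z 63.8 the force is 20 N, so the leaf is on its stop. Lift off and go behind the bolt knob.

```bash
python3 jog.py '[[[0,0,-0.02,0,0,0],[0,0,-0.04,0,0,0],[-0.03,0,0,0,0,0],[-0.05,0,0,0,0,0],[-0.04,0,0,0,0,0]]]' >/dev/null
python3 jog.py '[[[0,0,0,0,0,0],[0,0,0,0,0,0]]]' >/dev/null
python3 - <<'E'
from h import *
import cv2
where((0,-143,89))
a=r.get_image("side")[120:220,220:330,::-1]; b=r.get_image("top")[125:225,190:300,::-1]
cv2.imwrite("pics/c4.png",cv2.resize(np.hstack([a,b]),None,fx=3.6,fy=3.6,interpolation=cv2.INTER_CUBIC))
E
```

```text
t 8.6 jig mm [  -1.6 -151.7  120.1] F jig [-0.2  0.5  0.1] rot err(tool) [-0.001 -0.001 -0.008]
to (0, -143, 89) tool [0.0087 0.0016 0.0311]
```

View pics/c4.png

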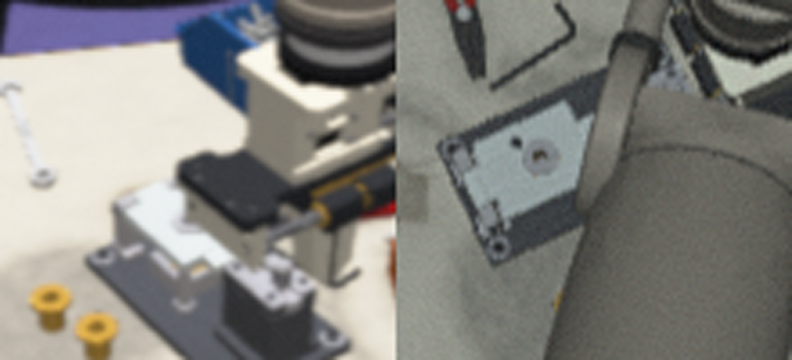

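The leaf lies level with the bush under it (right panel (540,155)), and the finger is above and behind the knob. Descend and shoot the bolt.

```bash
python3 jog.py '[[[0.004,0.001,0.015,0,0,0],[0,0,0.016,0,0,0],[0.006,0,0,0,0,0],[0.008,0,0,0,0,0],[0.008,0,0,0,0,0]]]' >/dev/null
python3 -c "
from h import *
where()"
python3 jog.py '[[[0.006,0,0,0,0,0],[0.006,0,0,0,0,0],[0.004,0,0,0,0,0],[0,0,0,0,0,0]]]' >/dev/null
python3 -c "
from h import *
where((0,-102.5,89))"
```

```text
t 9.2 jig mm [   0.6 -124.4   90.9] F jig [-0.3 -0.8 -1.3] rot err(tool) [ 0.001  0.001 -0.005]
t 9.6 jig mm [   0.4 -108.9   90.5] F jig [ 0.1 -1.   0. ] rot err(tool) [ 0.001  0.    -0.006]
to (0, -102.5, 89) tool [ 0.0064 -0.0005  0.0015]
```

```bash
python3 jog.py '[[[0.003,0,0,0,0,0],[0.003,0,0,0,0,0],[0.002,0,0,0,0,0],[0,0,0,0,0,0]]]' >/dev/null
python3 -c "
from h import *
where()"
python3 jog.py '[[[0.001,0,0,0,0,0],[0.001,0,0,0,0,0],[0,0,0,0,0,0]]]' >/dev/null
python3 -c "
from h import *
where()"
```

```text
t 10.0 jig mm [   0.3 -101.2   89.9] F jig [ 0.5 -0.1  0.8] rot err(tool) [ 0.     0.    -0.006]
t 10.3 jig mm [   0.3 -100.2   90. ] F jig [ 0.2 -4.6  0.9] rot err(tool) [ 0.001  0.002 -0.006]
```

```bash
python3 jog.py '[[[0.001,0,0,0,0,0],[0.001,0,0,0,0,0],[0,0,0,0,0,0],[0,0,0,0,0,0]]]' >/dev/null
python3 -c "
from h import *
where()"
python3 jog.py '[[[0.001,0,0,0,0,0],[0.001,0,0,0,0,0],[0,0,0,0,0,0],[0,0,0,0,0,0]]]' >/dev/null
python3 -c "
from h import *
where()"
```

```text
t 10.7 jig mm [  0.3 -99.8  90.1] F jig [  0.6 -10.2  -1.4] rot err(tool) [ 0.001  0.004 -0.007]
t 11.1 jig mm [  0.3 -99.4  90.2] F jig [  1.  -15.1  -2.2] rot err(tool) [ 0.002  0.007 -0.007]
```

At 15 N with no further travel, the bolt is on its home stop. I'll back off, lift and look.

```bash
python3 jog.py '[[[-0.015,0,0,0,0,0],[-0.015,0,0,0,0,0],[0,0,-0.04,0,0,0],[0,-0.03,-0.05,0,0,0],[-0.03,-0.04,-0.04,0,0,0]]]' >/dev/null
python3 jog.py '[[[-0.03,-0.04,0,0,0,0],[-0.03,-0.04,0,0,0,0],[-0.03,-0.04,0,0,0,0],[-0.03,-0.04,0,0,0,0],[0,0,0,0,0,0]]]'
python3 - <<'E'
from h import *
import cv2
a=r.get_image("side")[120:220,220:330,::-1]; b=r.get_image("top")[125:225,190:300,::-1]
cv2.imwrite("pics/c5.png",cv2.resize(np.hstack([a,b]),None,fx=3.6,fy=3.6,interpolation=cv2.INTER_CUBIC))
E
```

```text
time_s: 12.1
ee_pos: [0.5119, -0.2928, 0.2036]
eef_rot: [-0.001, 0.534, 0.845, -0.001]
ft_force: [1.0, 0.8, 0.4]
grip_width: 0.005
grasp_force: 0.0
```

View pics/c5.png

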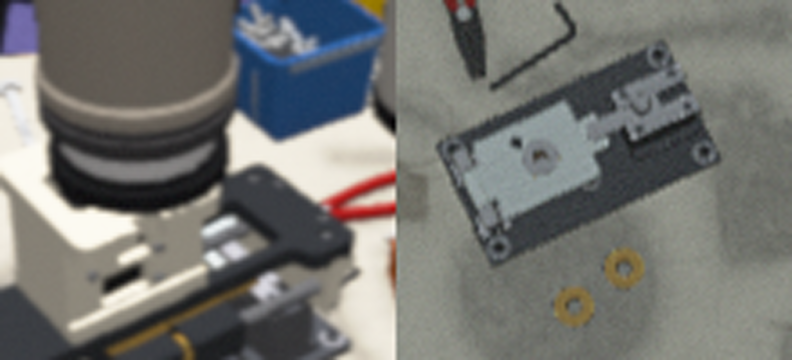

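The top view shows the leaf down and the bolt nose over the tongue (right panel (600,125)). The spares and hex key are undisturbed and the arm is clear.

```bash
python3 -c "
from workcell import r
print(r.hand_in())"
```

```text
the job is handed in; nothing more can be done
None
```

The jig is closed and handed in: bolt withdrawn, leaf pushed fully down on its stop, bolt pushed home over the tongue. The last top view showed the spares and hex key undisturbed and the arm clear; the hand-in returned no verdict.

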